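Drag the pot tote out of the deep balcony shelf with the pull hook

TASK

Pick up the pull hook by its wooden grip, hook its claw over the front lip of the tote at the back of the slatted shelf and gently drag the tote forward until it bears on the sprung stop bar at the shelf's front, pressing the bar with about 10 N (at least 6, never over 18) for one second. Then unhook, leaving the tote resting against the bar, and set the hook down upright on the bench beside the shelf. Touch the tote only with the hook, and leave the crock, pot, scoop and strainer alone.

Things in the scene. Friction and masses are not known exactly. Their poses are not given: they have to be found in the camera images.
- hook_grip (a point): Pull hook, 0.16 kg, upright on the bench left or right of the shelf: dark wooden grip block 90 mm long (x), 24 wide (y), 44 high; from its +x end a flat steel shank, 10 wide, 7 high, its top 40 mm above the hook's underside, ends in a claw pointing down. This point: centre of the grip, 22 mm above the hook's underside; +x points to the claw, z up.
- hook_claw (a point): The hook's claw: a flat steel plate 6 mm thick (x), 36 mm wide (y), reaching 40 mm up to the shank. This point: centre of its bottom edge, 130 mm ahead (+x) of the grip's centre and 22 mm below it, level with the hook's underside; axes as the hook's.
- tote_lip (a point): Middle of the top edge of the tote's front wall, centred in the wall's 6 mm thickness (its faces lie 3 mm before and behind), 75 mm above the shelf deck. +x points to the tote's rear, away from the robot. 50 mm behind the wall are free for the claw, down to the 6 mm thick floor.
- tote: Grey open-topped tote, 120 mm deep (x), 150 wide (y), 75 high, loose on the shelf deck, its front wall under the roof. Origin: centre of its underside. Two clay pots, 55 mm high, are fixed in its rear half. Mass 0.5 to 1 kg and friction unknown: it slides with a steady drag of some 2 to 10 N.
- shelf: Slatted wooden shelf fixed on the bench. Origin: centre of underside; +x to its rear, away from the robot. Deck 340 (x) x 240 (y), 15 mm high; side rails 176 mm apart, top at 33 mm, guide the tote. Slatted roof from x -65 to +170 mm, underside 175 mm and top 200 mm above the bench, on four 20 mm posts at x -55 and +160, y -110 and +110 mm. Front and rear are open.
- stop_rail: Adjustable stop: a wooden cross rail fixed at the front of the shelf deck, top 43 mm above the bench, carries on two rods a black rubber-faced stop bar 150 mm long, 6 thick. Origin: foot of the rail's rear face. The bar's rear face stands 12 to 40 mm behind it (+x), set anew each time, not measured: feel for it. The bar gives 1 mm per 8 N, 4 mm at most; its load is the rise of the pull above the drag.
- crock: Round white ceramic crock with a stone-grey knobbed lid, 120 mm across, 132 mm high: leave alone. Point: centre of its underside.
- alu_pot: Small aluminium pot, 116 mm across, 70 mm high, with a black handle that reaches 150 mm from its centre along +x: leave alone. Point: centre of its underside.
- scoop: Plastic scoop 170 mm long, 56 mm wide, 34 mm high; its blade along +x from this point, handle along -x: leave alone. Point: underside, at the blade's back wall.
- strainer: Round steel strainer, 116 mm across, 50 mm high, handle reaching 180 mm from its centre along +x: leave alone. Point: centre of its underside.
There are look-alikes about, which are no part of the job. Of the things that look like the part that bears hook_grip, take the one that is farthest to the robot's left at the start. What is shaped like the tote but blue is not meant.

How it is judged (in metres and radians):
On the way, in this order (a step that is already met when the one before it is completed fails the run):
1. the claw is hooked down inside the tote's front lip and pulls the tote (x of hook_claw in the frame of tote_lip between 0 and 0.03 m and z of hook_claw in the frame of tote_lip below -0.006 m and contact force between hook and tote above 1 N), for 0.1 s.
2. the hook draws the tote onto the stop bar and presses it with at least 6 N, kept for a good half second (contact force between tote and stop_rail above 6 N and contact force between hook and tote above 1 N), for 0.6 s.
At the end, for the whole second after the job is handed in: The tote stands level on the deck with its front wall still resting against the stop bar (over 0.2 N; lip at most 95 mm above the bench); the hook stands upright on the bench (grip centre at most 26 mm above it), released, not on or leaning on the shelf; everything at rest (contact force between tote and stop_rail above 0.2 N and height (world z) of tote_lip below 0.095 m and angle between tote_lip's own z axis and vertical below 0.05 rad and linear speed of each of tote, hook below 0.01 m/s and height (world z) of hook_grip below 0.026 m and angle between hook_grip's own z axis and vertical below 0.1 rad and contact force between hook and shelf below 0.5 N and contact force between the fingers and hook below 0.5 N); the robot touches nothing.
It fails at once if the stop bar is pressed with more than 18 N (contact force between tote and stop_rail above 18 N).
It fails at once if the hook bears on the tote with more than 30 N (contact force between hook and tote above 30 N).
It fails at once if the gripper or arm touches the tote (contact force between any of the fingers, the arm and tote above 0.5 N).
It fails at once if the hook, gripper or arm strikes the shelf or presses the bar itself (contact force between any of hook, the arm and shelf above 15 N or contact force between any of hook, the fingers and stop_rail above 3 N).
It fails at once if the crock, pot, scoop or strainer is moved by more than 20 mm (distance of any of crock, alu_pot, scoop, strainer from where it was at the start of the episode above 0.02 m).
It also fails if it takes over 64 s, if anything falls off the work surface, if the arm or the gripper's body presses on something with over 40 N, if the wrist force passes 120 N, or if a joint passes its speed limit or range.

ROBOT

A 6-joint arm with a two-finger parallel gripper is mounted at the origin on the work surface. World frame = base frame: x ahead of the robot, y to its left, z up, the work surface at z = 0. Lengths are in mm, angles in degrees, forces in N, time in s.
With the tool pointing down it reaches from about 325 to 850 mm from the base axis. Payload 15.5 kg.
Tool frame: the origin (TCP) lies on the centre line of the jaws, within the pads' length; the fingertips stand 17 mm ahead of it and the grasp point (between the pads) lies 2 mm behind it; z points along the fingers, y is the direction in which the jaws open and shut (so a half turn about z gives the same grasp; the last joint's range is limited). The gripper opens to 91 mm and grips with 3 to 60 N. Pads are 32 mm wide; open, the fingers measure 118 mm over their backs; the gripper's body (76 mm by 178 mm) begins 60 mm behind the grasp point.
Start: joints at [-81.446, 28.281, 77.091, -0, 74.628, -5.472], TCP at [151.477, -606.367, 230.915] pointing down, gripper open.
Joint ranges: [-166.48, 166.48], [-47.26, 123.95], [12.59, 153.08], [-70.14, 250.14], [6.76, 159.57], [-176.63, 176.63]. Speed limits (degrees/s): [108.29, 108.29, 147.25, 172.46, 172.46, 172.46].

INTERFACE

Orientations are given as [roll, pitch, yaw] about the fixed x, y, z axes, in that order (R = Rz(yaw) Ry(pitch) Rx(roll)).
In Python, from bench import r gives the robot as it stands.
- The arm moves only by the shell command python3 -m creep 'ROWS' [FORCE]. ROWS is JSON, a list of rows, each an object of numbers: "jaw": the opening, from 0 (shut) to 1 (fully open); "x", "y", "z": the shift along the tool's x, y, z in m; "spin": the turn about the tool's z in degrees. A call has exactly 10 rows; each row is the pose to reach, as a shift and turn from the pose commanded when the call began, along the tool's axes at that moment; what a row does not reach only later rows make up. A row lasts 1/10 s, in which the tool goes at most 50 mm and 8.59 degrees, less where a joint would pass 70% of its speed; a pose out of reach is approached as far as the arm can. A call with a gripper value outside its range is refused whole. The fingers move at their own pace and stop on an object; FORCE is the grip in N (left out, the last holds). Time passes only in rows, so rows that repeat a pose let the fingers close, or fill a call up. It gives the time, the measured TCP pose, the force and the opening at its end, in the units of the state.
- r.observe(): the state, without advancing time (a new reading comes with each control period).
- r.camera(name): name is "scene" or "top"; returns a dict with "image" (420x560x3 uint8, red, green, blue), "fx", "fy", "cx", "cy" (pixels), "D" ([k1, k2, p1, p2, k3] as OpenCV has them; the pictures are not rectified), "view" (4x4, takes a point from world to camera coordinates). Camera axes: x right, y down, z forward; pixel columns grow to the right and rows downward; lengths in mm; the calibration is good to about 2 mm. A picture is of the moment at which its call begins. There is no depth.
- r.job_done(): hands the job in, once; it reports no verdict.
The state is a dict: "clock": time; "q": joint angles; "qvel": joint speeds; "effort": joint torques, N m; "tool_pos": TCP position; "orientation": TCP orientation; "force": force on the tool from outside, world axes, zero at the start; "moment": the same for the moment, N m; "width": finger opening in mm.
Only numpy, scipy, OpenCV 4.12 (cv2) and the standard library are available. Lean on these libraries where they do the work, as an engineer would, in place of code of your own. Each camera call takes 0.05 s, during which the arm holds its last target. There are 200 camera calls.

## Working session

There is one attempt and no reset: what is moved stays moved. The work goes in short steps, Python scripts to look and compute and a shell command to move; the robot and the scene stay as the last step left them, time stands still between calls to the robot, and variables do not carry over. Pictures are saved under pics/ and viewed, about 8 in all and at most 12, crops included, and the job is handed in when it is done.

```bash
ls; mkdir -p pics; python3 - <<'E'
from bench import r
import cv2,numpy as np,json
o=r.observe();print({k:np.round(v,3).tolist() for k,v in o.items()})
for n in("scene","top"):
    c=r.camera(n);cv2.imwrite(f"pics/{n}0.png",c["image"][:,:,::-1]);
    print(n,c["fx"],c["fy"],c["cx"],c["cy"],c["D"],np.round(c["view"],4).tolist())
    np.savez(f"{n}0.npz",**{k:np.array(v) for k,v in c.items()})
E
```

```text
pics
{'clock': 0.0, 'q': [-81.445, 28.315, 77.129, 0.0, 74.629, -5.473], 'qvel': [-0.036, 0.044, 0.106, 0.063, -0.029, 0.021], 'effort': [0.0, -87.883, -38.184, 0.071, 0.053, -0.0], 'tool_pos': [151.431, -605.988, 230.328], 'orientation': [-179.928, -0.007, 14.027], 'force': [0.027, -0.954, -0.885], 'moment': [0.006, 0.046, 0.054], 'width': 91.008}
scene 474.2381690857574 474.2381690857574 279.781535802465 211.82093528136372 [-0.05330061  0.          0.          0.          0.        ] [[-0.5891, 0.8081, 0.0042, 264.8563], [0.5289, 0.3895, -0.754, -290.6974], [-0.6109, -0.442, -0.6568, 1802.57], [0.0, 0.0, 0.0, 1.0]]
top 378.8611991746515 378.8611991746515 280.8764940798092 205.6444806745622 [-0.04431691  0.          0.          0.          0.        ] [[-0.0181, -0.9998, 0.0024, 81.1004], [-0.9921, 0.0177, -0.1241, 607.7836], [0.124, -0.0047, -0.9923, 1019.6213], [0.0, 0.0, 0.0, 1.0]]
```

View pics/scene0.png

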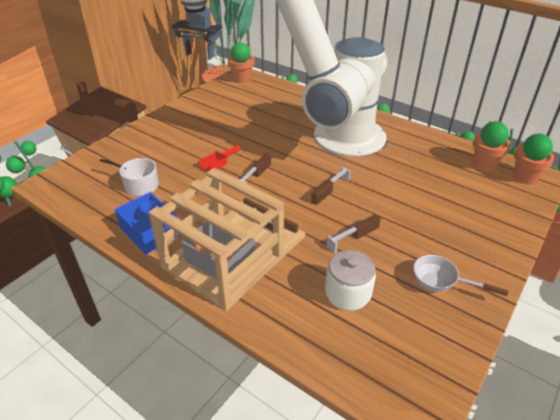

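View pics/top0.png

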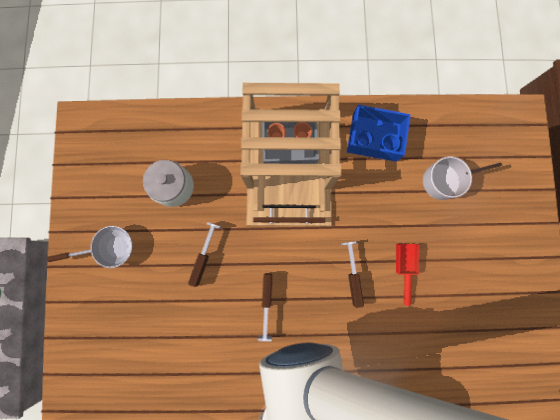

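Top view: three look-alike hooks with grips at (202,268), (267,290) and (356,289). +y is image left, so I choose the one at (202,268). The grey tote is under the roof at about (290,145), and the blue one at (380,133) is a decoy. Next I measure and crop.

```bash
cat > h.py <<'E'
import cv2,numpy as np
def load(n,i=0): return dict(np.load(f"{n}{i}.npz"))
def snap(n,i):
    from bench import r
    c=r.camera(n); np.savez(f"{n}{i}.npz",**{k:np.array(v) for k,v in c.items()}); return load(n,i)
def ray(c,p):
    K=np.array([[c["fx"],0,c["cx"]],[0,c["fy"],c["cy"]],[0,0,1]],float)
    u=cv2.undistortPoints(np.array(p,float).reshape(-1,1,2),K,c["D"].astype(float))[:,0]
    R=c["view"][:3,:3];t=c["view"][:3,3]
    return -R.T@t,np.c_[u,np.ones(len(u))]@R
def plane(c,p,z):
    o,d=ray(c,p); return o+d*((z-o[2])/d[:,2])[:,None]
def proj(c,P):
    K=np.array([[c["fx"],0,c["cx"]],[0,c["fy"],c["cy"]],[0,0,1]],float)
    R=c["view"][:3,:3];t=c["view"][:3,3]
    return cv2.projectPoints(np.array(P,float).reshape(-1,1,3),cv2.Rodrigues(R)[0],t,K,c["D"].astype(float))[0][:,0]
def crop(c,x0,y0,x1,y1,k,name):
    im=c["image"][y0:y1,x0:x1,::-1]; cv2.imwrite("pics/"+name,cv2.resize(im,None,fx=k,fy=k,interpolation=cv2.INTER_CUBIC))
E
python3 - <<'E'
from h import *
t=load("top");s=load("scene")
crop(t,140,80,350,290,2.8,"c1.png"); crop(s,150,165,400,310,3.2,"c2.png")
def masks(c,box,z):
    hsv=cv2.cvtColor(c["image"],cv2.COLOR_RGB2HSV); x0,y0,x1,y1=box
    sub=hsv[y0:y1,x0:x1]
    for nm,m in(("dark",(sub[...,2]<110)&(sub[...,1]>90)),("steel",(sub[...,1]<70)&(sub[...,2]>80))):
        n,l,st,ce=cv2.connectedComponentsWithStats(m.astype(np.uint8))
        for i in range(1,n):
            if st[i,4]>15:
                pts=np.argwhere(l==i)[:,::-1]+[x0,y0]
                w=plane(c,pts,z)[:,:2]
                rc=cv2.minAreaRect(w.astype(np.float32))
                print(nm,st[i,4],(ce[i]+[x0,y0]).round(1),"world rect",np.round(rc[0],1),np.round(rc[1],1),round(rc[2],1))
masks(t,(180,215,225,295),44); print(); masks(s,(320,205,395,255),44)
E
```

```text
dark 794 [205.9 265.1] world rect [464.8 266.7] [ 95.6 174.2] 45.3
dark 55 [193.3 229.5] world rect [546.3 311. ] [77.6  2.8] 89.0
steel 167 [208.8 236.6] world rect [519.6 264.6] [38.6 89. ] 78.9

dark 239 [365.6 226.6] world rect [460.2 311.4] [ 47.4 114.5] 70.3
steel 265 [338.8 238.2] world rect [540.2 272. ] [ 50.  122.4] 87.2
steel 91 [349.4 252.7] world rect [579.4 326.1] [11.2 72.7] 36.2
```

View pics/c1.png

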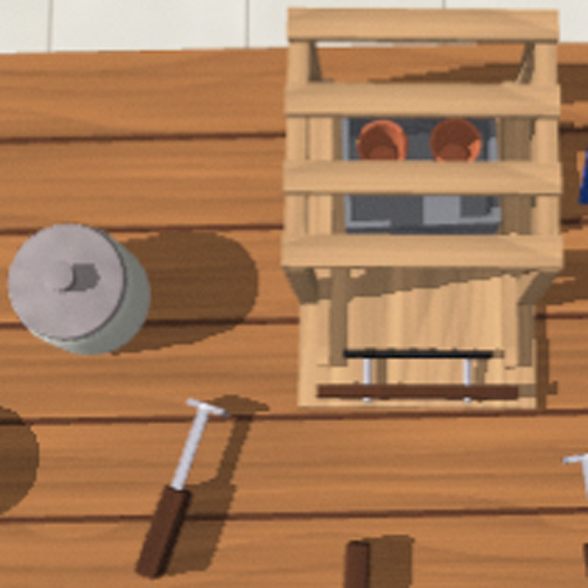

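View pics/c2.png

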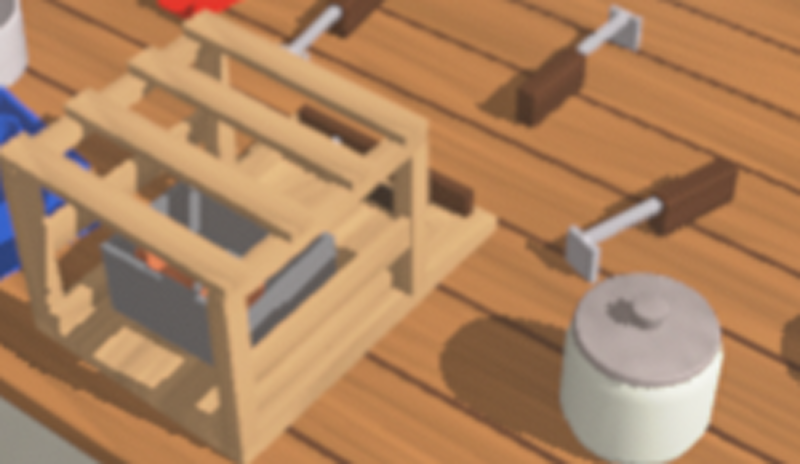

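The crop at 2.8x confirms the chosen hook: wooden grip around crop (165,530), claw at (205,407), claw pointing away from the robot near the crock. The stop bar is the black line at crop y≈354, the rail at y≈391, and the tote's front rim at y≈232 below the front roof slat. Next come precise corners.

```bash
python3 - <<'E'
from h import *
t=load("top");s=load("scene")
hsv=cv2.cvtColor(t["image"],cv2.COLOR_RGB2HSV)
# grip: dark pixels value profile
sub=t["image"][250:290,185:212].astype(int)
m=(sub[...,0]<95)&(sub[...,1]<52)
n,l,st,ce=cv2.connectedComponentsWithStats(m.astype(np.uint8))
for i in range(1,n):
    if st[i,4]>30:
        pts=np.argwhere(l==i)[:,::-1]+[185,250]; print(st[i],ce[i]+[185,250])
        for z in(44,):
            rc=cv2.minAreaRect(plane(t,pts,z)[:,:2].astype(np.float32)); print(z,np.round(rc[0],1),np.round(rc[1],1),rc[2]); print(cv2.boxPoints(rc).round(1).tolist())
            (vx,vy,_,_)=cv2.fitLine(plane(t,pts,z)[:,:2].astype(np.float32),cv2.DIST_L2,0,.01,.01)[:,0];print(np.degrees(np.arctan2(vy,vx)))
f=lambda x,y:(140+x/2.8-.3,80+y/2.8-.3)
def P(nm,x,y,z): print(nm,plane(t,[f(x,y)],z).round(1)[0].tolist())
P("claw top L",188,403,40);P("claw top R",225,410,40);P("shank/claw",207,406,40)
P("shank at grip",180,488,40)
P("grip TL",166,486,44);P("grip BL",136,570,44);P("grip TR",190,490,44);P("grip BR",162,578,44)
P("deckFL",298,406,15);P("deckFR",541,409,15)
P("railL",318,385,43);P("railR",518,387,43);P("railfL",318,398,43);P("railfR",518,400,43)
P("barL",345,351,40);P("barR",492,351,40)
P("toteFL",345,232,90);P("toteFR",498,236,90)
P("toteFLin",350,226,90)
P("roofFL",282,268,200);P("roofFR",563,270,200);P("roofRL",289,8,200);P("roofRR",558,10,200)
P("crock lid",70,282,110)
print("scene")
g=lambda x,y:(150+x/3.2-.3,165+y/3.2-.3)
def Q(nm,x,y,z): print(nm,plane(s,[g(x,y)],z).round(1)[0].tolist())
Q("claw bot R",587,280,0);Q("claw bot l",568,250,0) 
Q("grip near bottom",655,234,0);Q("grip far top",735,162,44)
Q("toteRight rear",333,235,90)
E
```

```text
[ 10   4  17  32 146] [202.15068493 269.07534247]
44 [434.5 283.7] [34.9 84.7] 80.38988494873047
[[389.8999938964844, 273.6000061035156], [473.3999938964844, 259.5], [479.20001220703125, 293.8999938964844], [395.70001220703125, 308.0]]
-20.341246
claw top L [562.3, 276.3, 40.0]
claw top R [554.7, 239.6, 40.0]
shank/claw [559.0, 257.4, 40.0]
shank at grip [478.8, 283.8, 40.0]
grip TL [481.0, 296.7, 44.0]
grip BL [400.4, 325.5, 44.0]
grip TR [476.7, 273.2, 44.0]
grip BR [392.4, 300.1, 44.0]
deckFL [559.3, 169.5, 15.0]
deckFR [551.8, -76.5, 15.0]
railL [577.6, 147.1, 43.0]
railR [572.1, -50.5, 43.0]
railfL [564.8, 147.2, 43.0]
railfR [559.2, -50.1, 43.0]
barL [611.4, 120.2, 40.0]
barR [608.8, -26.1, 40.0]
toteFL [720.3, 116.6, 90.0]
toteFR [713.9, -30.4, 90.0]
toteFLin [726.2, 111.7, 90.0]
roofFL [663.2, 166.1, 200.0]
roofFR [657.3, -73.3, 200.0]
roofRL [897.1, 159.2, 200.0]
roofRR [891.4, -78.4, 200.0]
crock lid [672.4, 374.8, 110.0]
scene
claw bot R [565.6, 270.9, 0.0]
claw bot l [543.6, 237.6, 0.0]
grip near bottom [479.0, 290.7, 0.0]
grip far top [394.7, 322.0, 44.0]
toteRight rear [724.5, 115.0, 90.0]
```

```bash
python3 - <<'E'
from h import *
t=load("top");s=load("scene")
a=cv2.resize(t["image"][110:180,250:330,::-1],(560,490),interpolation=cv2.INTER_CUBIC) #7x
b=cv2.resize(s["image"][215:285,175:275,::-1],(800,560),interpolation=cv2.INTER_CUBIC) #8x
a=cv2.resize(a,(400,350));b=cv2.resize(b,(400,280))
im=np.zeros((350,800,3),np.uint8);im[:,:400]=a;im[:280,400:]=b
im=cv2.convertScaleAbs(im,alpha=1.3)
cv2.imwrite("pics/c3.png",cv2.resize(im,None,fx=1,fy=1))
# shelf-frame prediction
Y=np.radians(-1.65);R=np.array([[np.cos(Y),-np.sin(Y)],[np.sin(Y),np.cos(Y)]]);O=np.array([725,44.])
for lx in(-18,-8,2):
    for yy in(75,-75):
        w=np.r_[O+R@[lx-3,yy],90]; w2=np.r_[O+R@[lx+117,yy],90]
        pt=proj(t,w)[0];ps=proj(s,w)[0];pr=proj(t,w2)[0];pq=proj(s,w2)[0]
        f=lambda p:((p-[250,110])*5).round(0); g=lambda p:((p-[175,215])*4+[400,0]).round(0)
        print(lx,yy,"front",f(pt),g(ps),"rear",f(pr),g(pq))
E
```

```text
-18 75 front [ 59. 289.] [738.  80.] rear [63. 74.] [616. 185.]
-18 -75 front [338. 292.] [573. -12.] rear [338.  77.] [448.  82.]
-8 75 front [ 60. 270.] [728.  88.] rear [64. 56.] [605. 194.]
-8 -75 front [338. 274.] [563.  -4.] rear [338.  59.] [437.  90.]
2 75 front [ 60. 252.] [718.  97.] rear [64. 39.] [594. 203.]
2 -75 front [338. 255.] [553.   3.] rear [338.  42.] [426.  99.]
```

View pics/c3.png

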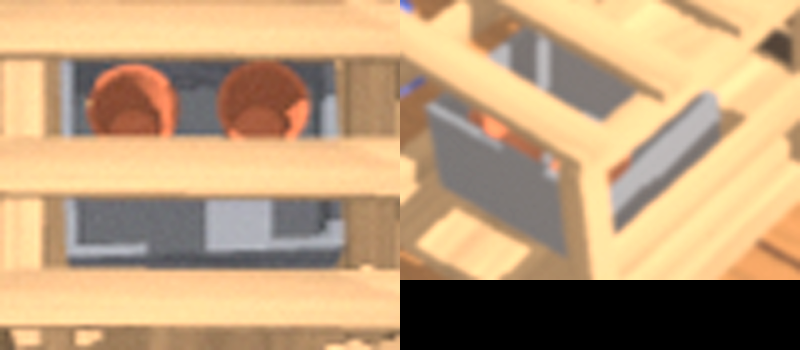

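The tote's front rim shows in the left crop at y≈248, from x 70 to 342, giving a lip near world (729,41) and tote yaw ≈ +1°. In the scene crop, its front-left corner at (714,95) gives about the same x. The hook grip is at about (436.5,299) with yaw -18.5°: the claw sits 130 mm ahead at (558.5,258), which matches the given length. Moving now.

```bash
cat > d.py <<'E'
# usage: d.py X Y Z YAW -> tool shift (m) and spin (deg)
import sys,numpy as np
from bench import r
from scipy.spatial.transform import Rotation as Rn
o=r.observe(); R=Rn.from_euler("xyz",o["orientation"],degrees=True)
x,y,z,w=map(float,sys.argv[1:5])
d=R.inv().apply(np.array([x,y,z])-o["tool_pos"])/1000
T=Rn.from_euler("xyz",[180,0,w],degrees=True)
print("t",round(o["clock"],2),"pos",np.round(o["tool_pos"],1),"rpy",np.round(o["orientation"],2),"F",np.round(o["force"],2),"w",round(o["width"],1))
print("shift",np.round(d,4),"spin",np.round((R.inv()*T).as_rotvec(degrees=True),2))
E
python3 -m creep '[{"x":0.4,"y":-0.37,"z":0,"spin":8,"jaw":1},{"x":0.4,"y":-0.37,"z":0,"spin":16,"jaw":1},{"x":0.4,"y":-0.37,"z":0,"spin":24,"jaw":1},{"x":0.4,"y":-0.37,"z":0,"spin":32.5,"jaw":1},{"x":0.4,"y":-0.37,"z":0,"spin":32.5,"jaw":1},{"x":0.4,"y":-0.37,"z":0,"spin":32.5,"jaw":1},{"x":0.4,"y":-0.37,"z":0,"spin":32.5,"jaw":1},{"x":0.4,"y":-0.37,"z":0,"spin":32.5,"jaw":1},{"x":0.4,"y":-0.37,"z":0,"spin":32.5,"jaw":1},{"x":0.4,"y":-0.37,"z":0,"spin":32.5,"jaw":1}]' 50
python3 d.py 417.5 305.3 140 -18.5
```

```text
clock: 1.1
tool_pos: [424.0, -189.1, 230.9]
orientation: [180.0, 0.0, -18.5]
force: [0.5, -1.2, 0.5]
width: 91.3
t 1.1 pos [ 424.  -189.1  230.9] rpy [180.     0.   -18.49] F [ 0.51 -1.2   0.46] w 91.3
shift [-0.1629 -0.4669  0.0909] spin [0.   0.   0.01]
```

```bash
python3 -m creep '[{"x":-0.163,"y":-0.467,"z":0.03,"jaw":1,"spin":0},{"x":-0.163,"y":-0.467,"z":0.03,"jaw":1,"spin":0},{"x":-0.163,"y":-0.467,"z":0.03,"jaw":1,"spin":0},{"x":-0.163,"y":-0.467,"z":0.03,"jaw":1,"spin":0},{"x":-0.163,"y":-0.467,"z":0.03,"jaw":1,"spin":0},{"x":-0.163,"y":-0.467,"z":0.03,"jaw":1,"spin":0},{"x":-0.163,"y":-0.467,"z":0.03,"jaw":1,"spin":0},{"x":-0.163,"y":-0.467,"z":0.03,"jaw":1,"spin":0},{"x":-0.163,"y":-0.467,"z":0.03,"jaw":1,"spin":0},{"x":-0.163,"y":-0.467,"z":0.03,"jaw":1,"spin":0}]'
python3 d.py 417.5 305.3 22 -18.5
```

```text
clock: 2.1
tool_pos: [416.1, 306.0, 200.6]
orientation: [180.0, 0.0, -18.4]
force: [0.6, -0.3, 0.9]
width: 91.2
t 2.1 pos [416.1 306.  200.6] rpy [ 1.7999e+02  1.0000e-02 -1.8430e+01] F [ 0.57 -0.35  0.92] w 91.2
shift [1.600e-03 1.000e-04 1.786e-01] spin [0.01 0.01 0.07]
```

```bash
python3 -m creep '[{"x":0.0015,"y":0,"z":0.05,"jaw":1,"spin":0},{"x":0.0015,"y":0,"z":0.1,"jaw":1,"spin":0},{"x":0.0015,"y":0,"z":0.14,"jaw":1,"spin":0},{"x":0.0015,"y":0,"z":0.165,"jaw":1,"spin":0},{"x":0.0015,"y":0,"z":0.178,"jaw":1,"spin":0},{"x":0.0015,"y":0,"z":0.178,"jaw":1,"spin":0},{"x":0.0015,"y":0,"z":0.178,"jaw":0.6,"spin":0},{"x":0.0015,"y":0,"z":0.178,"jaw":0.4,"spin":0},{"x":0.0015,"y":0,"z":0.178,"jaw":0.1,"spin":0},{"x":0.0015,"y":0,"z":0.178,"jaw":0.1,"spin":0}]' 55
python3 d.py 417.5 305.3 22 -18.5
```

```text
clock: 3.1
tool_pos: [418.5, 303.3, 23.6]
orientation: [-179.9, -0.0, -18.5]
force: [-0.1, 0.1, 0.7]
width: 61.9
t 3.1 pos [418.5 303.3  23.6] rpy [-1.7995e+02 -5.0000e-02 -1.8480e+01] F [-0.15  0.05  0.71] w 61.9
shift [-0.0016 -0.0016  0.0016] spin [-0.05 -0.05  0.02]
```

```bash
python3 -m creep '[{"jaw":0.05,"x":0,"y":0,"z":0,"spin":0},{"jaw":0.05,"x":0,"y":0,"z":0,"spin":0},{"jaw":0.05,"x":0,"y":0,"z":0,"spin":0},{"jaw":0.05,"x":0,"y":0,"z":0,"spin":0},{"jaw":0.05,"x":0,"y":0,"z":0,"spin":0},{"jaw":0.05,"x":0,"y":0,"z":0,"spin":0},{"jaw":0.05,"x":0,"y":0,"z":0,"spin":0},{"jaw":0.05,"x":0,"y":0,"z":0,"spin":0},{"jaw":0.05,"x":0,"y":0,"z":0,"spin":0},{"jaw":0.05,"x":0,"y":0,"z":0,"spin":0}]' 55
python3 d.py 417.5 305.3 22 -18.5
python3 - <<'E'
from h import *
a=snap("top",1);b=snap("scene",1)
crop(a,150,190,300,300,2.6,"x.png");im=np.zeros((300,800,3),np.uint8)
im[:290,:400]=cv2.resize(a["image"][190:299,150:300,::-1],(400,290),interpolation=cv2.INTER_CUBIC);im[:300,400:]=cv2.resize(b["image"][180:270,300:420,::-1],(400,300),interpolation=cv2.INTER_CUBIC)
cv2.imwrite("pics/g1.png",im)
E
```

```text
clock: 4.1
tool_pos: [418.3, 303.1, 23.0]
orientation: [-180.0, -0.0, -18.5]
force: [1.9, 1.9, 2.4]
width: 24.0
t 4.1 pos [418.3 303.1  23. ] rpy [-1.7999e+02 -1.0000e-02 -1.8470e+01] F [1.91 1.92 2.45] w 24.0
shift [-0.0014 -0.0018  0.001 ] spin [-0.01 -0.01  0.03]
```

View pics/g1.png

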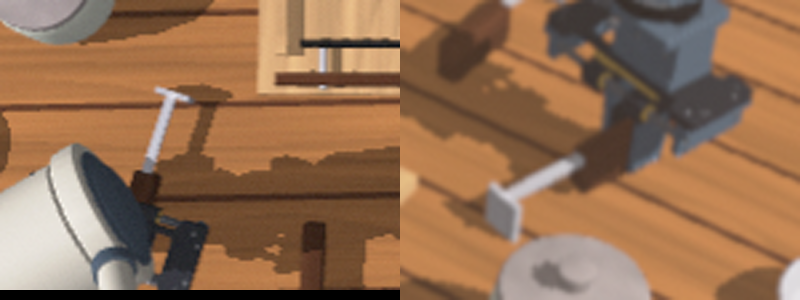

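The picture shows the chosen hook gripped: the jaws are on the rear of the wooden grip in the right crop at (640,130), the claw is flat on the bench, and the width is 24.0 mm. Next I lift and carry it to the front of the shelf.

```bash
python3 - <<'E'
from h import *
t=load("top",1);print(plane(t,[(214.2,225.6)],40))
E
python3 d.py 465 48 130 -1.65
```

```text
[[556.46561876 255.82104924  40.        ]]
t 4.2 pos [418.3 303.2  23. ] rpy [-1.7999e+02 -1.0000e-02 -1.8480e+01] F [1.43 2.02 2.86] w 23.8
shift [ 0.1252  0.2272 -0.1071] spin [-1.000e-02 -1.000e-02 -1.683e+01]
```

```bash
python3 -m creep '[{"jaw":0.05,"x":0,"y":0,"z":-0.03,"spin":0},{"jaw":0.05,"x":0,"y":0,"z":-0.07,"spin":0},{"jaw":0.05,"x":0,"y":0,"z":-0.107,"spin":0},{"jaw":0.05,"x":0.025,"y":0.045,"z":-0.107,"spin":-4},{"jaw":0.05,"x":0.05,"y":0.085,"z":-0.107,"spin":-8},{"jaw":0.05,"x":0.075,"y":0.13,"z":-0.107,"spin":-12},{"jaw":0.05,"x":0.1,"y":0.17,"z":-0.107,"spin":-15},{"jaw":0.05,"x":0.118,"y":0.21,"z":-0.107,"spin":-16.8},{"jaw":0.05,"x":0.125,"y":0.227,"z":-0.107,"spin":-16.8},{"jaw":0.05,"x":0.125,"y":0.227,"z":-0.107,"spin":-16.8}]' 60
python3 d.py 600 44.3 128 -1.65
python3 - <<'E'
from h import *
a=snap("top",2);b=snap("scene",2)
im=np.zeros((600,800,3),np.uint8)
im[:300,:400]=cv2.resize(a["image"][130:280,200:400,::-1],(400,300),interpolation=cv2.INTER_CUBIC);
im=np.hstack([cv2.resize(a["image"][140:290,210:350,::-1],(420,450),interpolation=cv2.INTER_CUBIC),cv2.resize(b["image"][150:300,180:306,::-1],(378,450),interpolation=cv2.INTER_CUBIC)])
cv2.imwrite("pics/g2.png",im)
E
```

```text
clock: 5.2
tool_pos: [464.3, 45.8, 129.7]
orientation: [180.0, 0.1, -1.9]
force: [-0.3, 0.4, -1.7]
width: 23.6
t 5.2 pos [464.3  45.8 129.7] rpy [ 1.7998e+02  8.0000e-02 -1.8600e+00] F [-0.31  0.39 -1.67] w 23.6
shift [ 0.1356 -0.0029  0.0015] spin [ 0.02  0.08 -0.21]
```

View pics/g2.png

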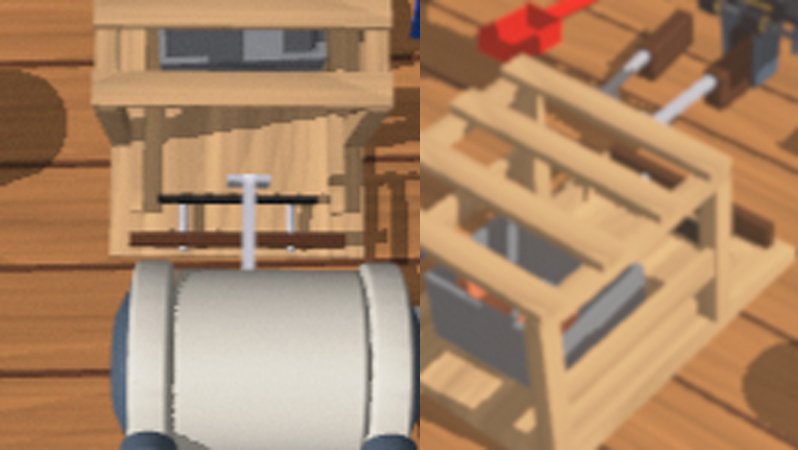

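The hook is level, the claw at crop (248,181) is centred on the tote's front (rim at crop y≈58–68, x 160–326), and it sits clear above the bar. I check the claw's offset numerically, then go in.

```bash
python3 - <<'E'
from h import *
t=load("top",2)
sub=t["image"][190:210,280:305].astype(int); m=(sub.min(2)>150)&(sub.max(2)-sub.min(2)<40)
p=np.argwhere(m)[:,::-1]+[280,190]; print(p[:,1].min(),p[:,1].max(),[ (y,p[p[:,1]==y,0].min(),p[p[:,1]==y,0].max()) for y in np.unique(p[:,1])])
print(plane(t,[(292.7,200.3),(292.7,198.5)],146.7))
E
python3 d.py 604 43 128 -1.65
```

```text
198 209 [(np.int64(198), np.int64(286), np.int64(299)), (np.int64(199), np.int64(286), np.int64(299)), (np.int64(200), np.int64(290), np.int64(299)), (np.int64(201), np.int64(291), np.int64(294)), (np.int64(202), np.int64(291), np.int64(294)), (np.int64(203), np.int64(291), np.int64(294)), (np.int64(204), np.int64(291), np.int64(294)), (np.int64(205), np.int64(291), np.int64(294)), (np.int64(206), np.int64(291), np.int64(294)), (np.int64(207), np.int64(291), np.int64(294)), (np.int64(208), np.int64(291), np.int64(294)), (np.int64(209), np.int64(291), np.int64(294))]
[[608.49193243  40.79880624 146.7       ]
 [613.0475473   40.69828884 146.7       ]]
t 5.3 pos [464.2  48.  129.7] rpy [-1.80e+02  7.00e-02 -1.75e+00] F [ 0.06 -0.06 -1.37] w 23.8
shift [0.1399 0.0007 0.0015] spin [-0.    0.07 -0.1 ]
```

```bash
python3 -m creep '[{"jaw":0.05,"x":0.025,"y":0,"z":0,"spin":0},{"jaw":0.05,"x":0.05,"y":-0.002,"z":0,"spin":0},{"jaw":0.05,"x":0.075,"y":-0.002,"z":0,"spin":0},{"jaw":0.05,"x":0.1,"y":-0.002,"z":0,"spin":0},{"jaw":0.05,"x":0.12,"y":-0.002,"z":0,"spin":0},{"jaw":0.05,"x":0.13,"y":-0.002,"z":0,"spin":0},{"jaw":0.05,"x":0.136,"y":-0.002,"z":0,"spin":0},{"jaw":0.05,"x":0.136,"y":-0.002,"z":0,"spin":0},{"jaw":0.05,"x":0.136,"y":-0.002,"z":0.005,"spin":0},{"jaw":0.05,"x":0.136,"y":-0.002,"z":0.01,"spin":0}]' 60
python3 d.py 600 46 91 -1.65
python3 - <<'E'
from h import *
a=snap("top",3);b=snap("scene",3)
im=np.hstack([cv2.resize(a["image"][110:190,250:330,::-1],(400,400),interpolation=cv2.INTER_CUBIC),cv2.resize(b["image"][200:280,200:280,::-1],(400,400),interpolation=cv2.INTER_CUBIC)])
cv2.imwrite("pics/g3.png",im)
E
```

```text
clock: 6.3
tool_pos: [600.0, 46.3, 119.6]
orientation: [-180.0, 0.0, -1.7]
force: [-0.5, -0.8, -2.0]
width: 23.8
t 6.3 pos [600.   46.3 119.6] rpy [-1.80e+02  3.00e-02 -1.67e+00] F [-0.46 -0.84 -2.04] w 23.8
shift [0.0001 0.0003 0.0286] spin [-0.    0.03 -0.02]
```

View pics/g3.png

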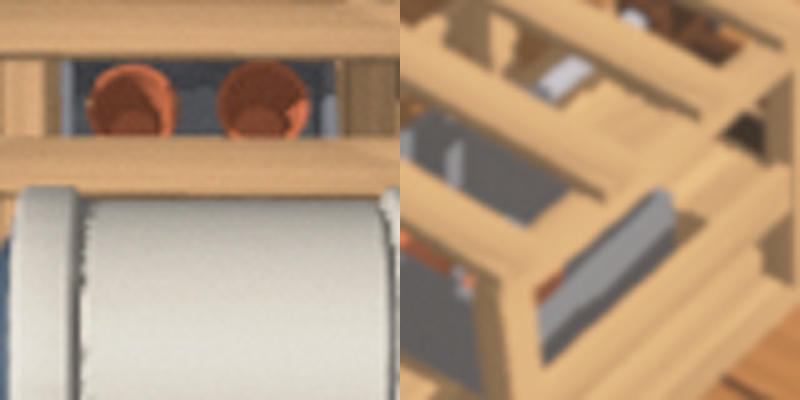

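```bash
python3 - <<'E'
from h import *
s=load("scene",3)
for x in(735,741,747,753):
    print(x,[((p-[200,200])*5+[400,0]).round(0).tolist() for p in proj(s,[[x,58,137],[x,22,137],[x,58,97],[x,22,97]])])
for x in(726,729,732): print("lip",x,[((p-[200,200])*5+[400,0]).round(0).tolist() for p in proj(s,[[x,115,90],[x,-34,90]])])
E
```

```text
735 [[568.0, 92.0], [516.0, 65.0], [572.0, 148.0], [521.0, 121.0]]
741 [[560.0, 98.0], [508.0, 71.0], [565.0, 154.0], [514.0, 127.0]]
747 [[553.0, 105.0], [501.0, 77.0], [558.0, 161.0], [507.0, 133.0]]
753 [[545.0, 111.0], [493.0, 84.0], [550.0, 167.0], [499.0, 139.0]]
lip 726 [[667.0, 192.0], [457.0, 81.0]]
lip 729 [[663.0, 196.0], [453.0, 84.0]]
lip 732 [[660.0, 199.0], [450.0, 87.0]]
```

The scene crop shows the shank end near (540,95), consistent with the claw at x≈745. The tote's front-left corner at (663,191) gives a lip at x≈728, so the claw is about 18 mm behind it. Lowering.

```bash
python3 -m creep '[{"jaw":0.05,"x":0,"y":0,"z":0.003,"spin":0},{"jaw":0.05,"x":0,"y":0,"z":0.006,"spin":0},{"jaw":0.05,"x":0,"y":0,"z":0.009,"spin":0},{"jaw":0.05,"x":0,"y":0,"z":0.012,"spin":0},{"jaw":0.05,"x":0,"y":0,"z":0.015,"spin":0},{"jaw":0.05,"x":0,"y":0,"z":0.018,"spin":0},{"jaw":0.05,"x":0,"y":0,"z":0.021,"spin":0},{"jaw":0.05,"x":0,"y":0,"z":0.024,"spin":0},{"jaw":0.05,"x":0,"y":0,"z":0.026,"spin":0},{"jaw":0.05,"x":0,"y":0,"z":0.028,"spin":0}]' 60
python3 d.py 595 46 91 -1.65; sleep 0;  python3 -m creep '[{"jaw":0.05,"x":-0.001,"y":0,"z":0,"spin":0},{"jaw":0.05,"x":-0.002,"y":0,"z":0,"spin":0},{"jaw":0.05,"x":-0.003,"y":0,"z":0,"spin":0},{"jaw":0.05,"x":-0.004,"y":0,"z":0,"spin":0},{"jaw":0.05,"x":-0.005,"y":0,"z":0,"spin":0},{"jaw":0.05,"x":-0.006,"y":0,"z":0,"spin":0},{"jaw":0.05,"x":-0.007,"y":0,"z":0,"spin":0},{"jaw":0.05,"x":-0.008,"y":0,"z":0,"spin":0},{"jaw":0.05,"x":-0.009,"y":0,"z":0,"spin":0},{"jaw":0.05,"x":-0.009,"y":0,"z":0,"spin":0}]'
```

```text
clock: 7.4
tool_pos: [600.8, 46.2, 91.7]
orientation: [180.0, 0.0, -1.7]
force: [-0.7, 0.1, -1.3]
width: 23.7
t 7.4 pos [600.8  46.2  91.7] rpy [180.     0.    -1.67] F [-0.67  0.15 -1.29] w 23.7
shift [-0.0058  0.0004  0.0007] spin [ 0.    0.   -0.02]
clock: 8.4
tool_pos: [591.7, 46.5, 91.9]
orientation: [-180.0, 0.0, -1.7]
force: [-0.3, -0.3, -1.1]
width: 23.5
```

```bash
python3 -m creep '[{"jaw":0.05,"x":-0.001,"y":0,"z":0,"spin":0},{"jaw":0.05,"x":-0.002,"y":0,"z":0,"spin":0},{"jaw":0.05,"x":-0.003,"y":0,"z":0,"spin":0},{"jaw":0.05,"x":-0.004,"y":0,"z":0,"spin":0},{"jaw":0.05,"x":-0.005,"y":0,"z":0,"spin":0},{"jaw":0.05,"x":-0.006,"y":0,"z":0,"spin":0},{"jaw":0.05,"x":-0.007,"y":0,"z":0,"spin":0},{"jaw":0.05,"x":-0.008,"y":0,"z":0,"spin":0},{"jaw":0.05,"x":-0.009,"y":0,"z":0,"spin":0},{"jaw":0.05,"x":-0.010,"y":0,"z":0,"spin":0}]'
python3 d.py 595 46 91 -1.65
```

```text
clock: 9.4
tool_pos: [581.9, 46.8, 92.0]
orientation: [-180.0, -0.0, -1.7]
force: [4.5, 0.5, -3.2]
width: 23.8
t 9.4 pos [581.9  46.8  92. ] rpy [-1.80e+02 -2.00e-02 -1.67e+00] F [ 4.55  0.54 -3.22] w 23.8
shift [0.0131 0.0004 0.001 ] spin [-0.   -0.02 -0.02]
```

Hooked: the pull is about 5 N. Dragging at moderate speed, well short of the estimated bar position (about 108 mm away).

```bash
python3 -m creep '[{"jaw":0.05,"x":-0.002,"y":0,"z":0,"spin":0},{"jaw":0.05,"x":-0.006,"y":0,"z":0,"spin":0},{"jaw":0.05,"x":-0.011,"y":0,"z":0,"spin":0},{"jaw":0.05,"x":-0.016,"y":0,"z":0,"spin":0},{"jaw":0.05,"x":-0.021,"y":0,"z":0,"spin":0},{"jaw":0.05,"x":-0.026,"y":0,"z":0,"spin":0},{"jaw":0.05,"x":-0.031,"y":0,"z":0,"spin":0},{"jaw":0.05,"x":-0.036,"y":0,"z":0,"spin":0},{"jaw":0.05,"x":-0.041,"y":0,"z":0,"spin":0},{"jaw":0.05,"x":-0.045,"y":0,"z":0,"spin":0}]'
python3 d.py 595 46 91 -1.65
python3 -m creep '[{"jaw":0.05,"x":-0.004,"y":0,"z":0,"spin":0},{"jaw":0.05,"x":-0.008,"y":0,"z":0,"spin":0},{"jaw":0.05,"x":-0.013,"y":0,"z":0,"spin":0},{"jaw":0.05,"x":-0.018,"y":0,"z":0,"spin":0},{"jaw":0.05,"x":-0.022,"y":0,"z":0,"spin":0},{"jaw":0.05,"x":-0.027,"y":0,"z":0,"spin":0},{"jaw":0.05,"x":-0.031,"y":0,"z":0,"spin":0},{"jaw":0.05,"x":-0.034,"y":0,"z":0,"spin":0},{"jaw":0.05,"x":-0.037,"y":0,"z":0,"spin":0},{"jaw":0.05,"x":-0.039,"y":0,"z":0,"spin":0}]'
python3 d.py 595 46 91 -1.65
python3 - <<'E'
from h import *
a=snap("top",4)
cv2.imwrite("pics/g4.png",cv2.resize(a["image"][120:240,230:360,::-1],(650,600),interpolation=cv2.INTER_CUBIC))
E
```

```text
clock: 10.4
tool_pos: [536.4, 48.1, 92.0]
orientation: [-180.0, -0.0, -1.7]
force: [5.4, 0.2, -3.3]
width: 24.2
t 10.4 pos [536.4  48.1  92. ] rpy [-1.80e+02 -1.00e-02 -1.68e+00] F [ 5.41  0.18 -3.32] w 24.2
shift [0.0586 0.0004 0.001 ] spin [-0.   -0.01 -0.03]
clock: 11.4
tool_pos: [497.7, 49.2, 92.0]
orientation: [180.0, -0.0, -1.7]
force: [4.5, -0.7, -3.4]
width: 23.5
t 11.4 pos [497.7  49.2  92. ] rpy [ 1.80e+02 -1.00e-02 -1.68e+00] F [ 4.54 -0.66 -3.36] w 23.5
shift [0.0974 0.0003 0.001 ] spin [ 0.   -0.01 -0.03]
```

View pics/g4.png

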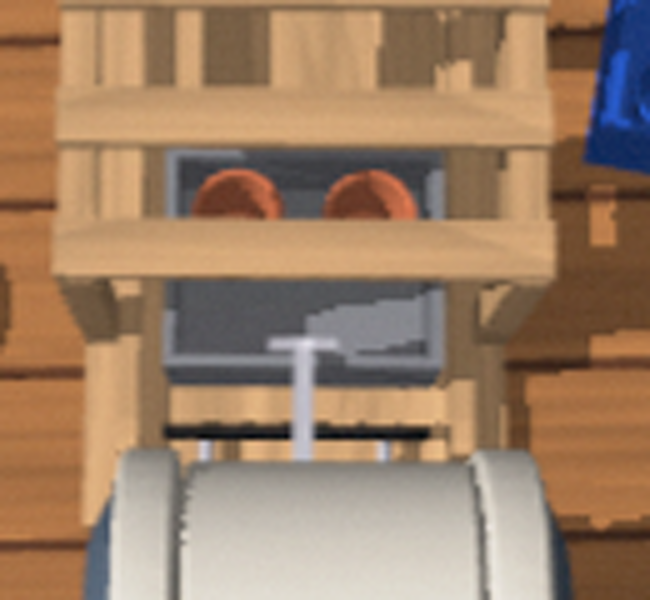

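The claw sits inside the front wall (claw at (303,343), rim at y≈362), the tote is square to the shelf, and a gap remains to the black bar at y≈427.

```bash
python3 - <<'E'
from h import *
a=load("top",4)
print(plane(a,[(290,193.4)],90),plane(a,[(290,205.0)],43),plane(a,[(290,196.8)],20))
E
python3 -m creep '[{"jaw":0.05,"x":-0.001,"y":0,"z":0,"spin":0},{"jaw":0.05,"x":-0.002,"y":0,"z":0,"spin":0},{"jaw":0.05,"x":-0.003,"y":0,"z":0,"spin":0},{"jaw":0.05,"x":-0.004,"y":0,"z":0,"spin":0},{"jaw":0.05,"x":-0.005,"y":0,"z":0,"spin":0},{"jaw":0.05,"x":-0.006,"y":0,"z":0,"spin":0},{"jaw":0.05,"x":-0.007,"y":0,"z":0,"spin":0},{"jaw":0.05,"x":-0.008,"y":0,"z":0,"spin":0},{"jaw":0.05,"x":-0.009,"y":0,"z":0,"spin":0},{"jaw":0.05,"x":-0.010,"y":0,"z":0,"spin":0}]'
python3 d.py 595 46 91 -1.65
```

```text
[[635.03758947  45.5111095   90.        ]] [[609.84137168  44.80628639  43.        ]] [[636.27234112  43.6410176   20.        ]]
clock: 12.45
tool_pos: [488.0, 49.5, 91.9]
orientation: [-180.0, -0.0, -1.7]
force: [5.3, -0.4, -2.4]
width: 24.1
t 12.45 pos [488.   49.5  91.9] rpy [-1.80e+02 -1.00e-02 -1.68e+00] F [ 5.34 -0.43 -2.37] w 24.1
shift [0.1071 0.0004 0.001 ] spin [-0.   -0.01 -0.03]
```

```bash
python3 -m creep '[{"jaw":0.05,"x":-0.001,"y":0,"z":0,"spin":0},{"jaw":0.05,"x":-0.002,"y":0,"z":0,"spin":0},{"jaw":0.05,"x":-0.003,"y":0,"z":0,"spin":0},{"jaw":0.05,"x":-0.004,"y":0,"z":0,"spin":0},{"jaw":0.05,"x":-0.005,"y":0,"z":0,"spin":0},{"jaw":0.05,"x":-0.006,"y":0,"z":0,"spin":0},{"jaw":0.05,"x":-0.007,"y":0,"z":0,"spin":0},{"jaw":0.05,"x":-0.0075,"y":0,"z":0,"spin":0},{"jaw":0.05,"x":-0.008,"y":0,"z":0,"spin":0},{"jaw":0.05,"x":-0.0085,"y":0,"z":0,"spin":0}]'
python3 -m creep '[{"jaw":0.05,"x":-0.0002,"y":0,"z":0,"spin":0},{"jaw":0.05,"x":-0.0004,"y":0,"z":0,"spin":0},{"jaw":0.05,"x":-0.0006,"y":0,"z":0,"spin":0},{"jaw":0.05,"x":-0.0008,"y":0,"z":0,"spin":0},{"jaw":0.05,"x":-0.001,"y":0,"z":0,"spin":0},{"jaw":0.05,"x":-0.0012,"y":0,"z":0,"spin":0},{"jaw":0.05,"x":-0.0014,"y":0,"z":0,"spin":0},{"jaw":0.05,"x":-0.0016,"y":0,"z":0,"spin":0},{"jaw":0.05,"x":-0.0018,"y":0,"z":0,"spin":0},{"jaw":0.05,"x":-0.002,"y":0,"z":0,"spin":0}]'
python3 d.py 595 46 91 -1.65
```

```text
clock: 13.45
tool_pos: [479.5, 49.7, 91.9]
orientation: [-180.0, -0.0, -1.7]
force: [4.4, -0.6, -3.0]
width: 23.3
clock: 14.45
tool_pos: [477.5, 49.8, 91.9]
orientation: [-180.0, -0.0, -1.7]
force: [4.4, -0.5, -3.6]
width: 23.8
t 14.45 pos [477.5  49.8  91.9] rpy [-1.80e+02 -1.00e-02 -1.68e+00] F [ 4.38 -0.45 -3.57] w 23.8
shift [0.1176 0.0004 0.001 ] spin [-0.   -0.01 -0.03]
```

```bash
python3 -m creep '[{"jaw":0.05,"x":-0.0002,"y":0,"z":0,"spin":0},{"jaw":0.05,"x":-0.0004,"y":0,"z":0,"spin":0},{"jaw":0.05,"x":-0.0006,"y":0,"z":0,"spin":0},{"jaw":0.05,"x":-0.0008,"y":0,"z":0,"spin":0},{"jaw":0.05,"x":-0.001,"y":0,"z":0,"spin":0},{"jaw":0.05,"x":-0.0012,"y":0,"z":0,"spin":0},{"jaw":0.05,"x":-0.0014,"y":0,"z":0,"spin":0},{"jaw":0.05,"x":-0.0015,"y":0,"z":0,"spin":0},{"jaw":0.05,"x":-0.0015,"y":0,"z":0,"spin":0},{"jaw":0.05,"x":-0.0015,"y":0,"z":0,"spin":0}]'
python3 d.py 595 46 91 -1.65
```

```text
clock: 15.45
tool_pos: [475.9, 49.8, 91.9]
orientation: [180.0, -0.0, -1.7]
force: [5.4, -1.2, -2.1]
width: 23.6
t 15.45 pos [475.9  49.8  91.9] rpy [ 1.80e+02 -1.00e-02 -1.67e+00] F [ 5.39 -1.22 -2.13] w 23.6
shift [0.1191 0.0004 0.0009] spin [ 0.   -0.01 -0.02]
```

```bash
python3 -m creep '[{"jaw":0.05,"x":-0.0002,"y":0,"z":0,"spin":0},{"jaw":0.05,"x":-0.0004,"y":0,"z":0,"spin":0},{"jaw":0.05,"x":-0.0006,"y":0,"z":0,"spin":0},{"jaw":0.05,"x":-0.0008,"y":0,"z":0,"spin":0},{"jaw":0.05,"x":-0.001,"y":0,"z":0,"spin":0},{"jaw":0.05,"x":-0.0012,"y":0,"z":0,"spin":0},{"jaw":0.05,"x":-0.0013,"y":0,"z":0,"spin":0},{"jaw":0.05,"x":-0.0013,"y":0,"z":0,"spin":0},{"jaw":0.05,"x":-0.0013,"y":0,"z":0,"spin":0},{"jaw":0.05,"x":-0.0013,"y":0,"z":0,"spin":0}]'
python3 d.py 595 46 91 -1.65
```

```text
clock: 16.45
tool_pos: [474.7, 49.9, 91.9]
orientation: [180.0, -0.0, -1.7]
force: [4.9, -0.0, -2.8]
width: 23.7
t 16.45 pos [474.7  49.9  91.9] rpy [ 1.80e+02 -1.00e-02 -1.67e+00] F [ 4.92 -0.03 -2.78] w 23.7
shift [0.1204 0.0004 0.001 ] spin [ 0.   -0.01 -0.02]
```

```bash
python3 -m creep '[{"jaw":0.05,"x":-0.0002,"y":0,"z":0,"spin":0},{"jaw":0.05,"x":-0.0004,"y":0,"z":0,"spin":0},{"jaw":0.05,"x":-0.0006,"y":0,"z":0,"spin":0},{"jaw":0.05,"x":-0.0008,"y":0,"z":0,"spin":0},{"jaw":0.05,"x":-0.001,"y":0,"z":0,"spin":0},{"jaw":0.05,"x":-0.0012,"y":0,"z":0,"spin":0},{"jaw":0.05,"x":-0.0013,"y":0,"z":0,"spin":0},{"jaw":0.05,"x":-0.0013,"y":0,"z":0,"spin":0},{"jaw":0.05,"x":-0.0013,"y":0,"z":0,"spin":0},{"jaw":0.05,"x":-0.0013,"y":0,"z":0,"spin":0}]'
python3 d.py 595 46 91 -1.65
```

```text
clock: 17.45
tool_pos: [473.3, 49.9, 91.9]
orientation: [-180.0, -0.0, -1.7]
force: [5.3, 0.4, -2.9]
width: 23.5
t 17.45 pos [473.3  49.9  91.9] rpy [-1.80e+02 -1.00e-02 -1.67e+00] F [ 5.34  0.4  -2.89] w 23.5
shift [0.1217 0.0004 0.0009] spin [-0.   -0.01 -0.02]
```

```bash
python3 -m creep '[{"jaw":0.05,"x":-0.0002,"y":0,"z":0,"spin":0},{"jaw":0.05,"x":-0.0004,"y":0,"z":0,"spin":0},{"jaw":0.05,"x":-0.0006,"y":0,"z":0,"spin":0},{"jaw":0.05,"x":-0.0008,"y":0,"z":0,"spin":0},{"jaw":0.05,"x":-0.001,"y":0,"z":0,"spin":0},{"jaw":0.05,"x":-0.0012,"y":0,"z":0,"spin":0},{"jaw":0.05,"x":-0.0013,"y":0,"z":0,"spin":0},{"jaw":0.05,"x":-0.0013,"y":0,"z":0,"spin":0},{"jaw":0.05,"x":-0.0013,"y":0,"z":0,"spin":0},{"jaw":0.05,"x":-0.0013,"y":0,"z":0,"spin":0}]'
python3 d.py 595 46 91 -1.65
```

```text
clock: 18.45
tool_pos: [472.4, 49.9, 92.0]
orientation: [180.0, -0.0, -1.7]
force: [6.9, -0.9, -4.2]
width: 24.0
t 18.45 pos [472.4  49.9  92. ] rpy [ 1.80e+02 -4.00e-02 -1.67e+00] F [ 6.87 -0.9  -4.24] w 24.0
shift [0.1227 0.0003 0.001 ] spin [ 0.   -0.04 -0.02]
```

```bash
python3 -m creep '[{"jaw":0.05,"x":-0.0001,"y":0,"z":0,"spin":0},{"jaw":0.05,"x":-0.0002,"y":0,"z":0,"spin":0},{"jaw":0.05,"x":-0.0003,"y":0,"z":0,"spin":0},{"jaw":0.05,"x":-0.0004,"y":0,"z":0,"spin":0},{"jaw":0.05,"x":-0.0005,"y":0,"z":0,"spin":0},{"jaw":0.05,"x":-0.0005,"y":0,"z":0,"spin":0},{"jaw":0.05,"x":-0.0005,"y":0,"z":0,"spin":0},{"jaw":0.05,"x":-0.0005,"y":0,"z":0,"spin":0},{"jaw":0.05,"x":-0.0005,"y":0,"z":0,"spin":0},{"jaw":0.05,"x":-0.0005,"y":0,"z":0,"spin":0}]'
python3 d.py 595 46 91 -1.65
```

```text
clock: 19.45
tool_pos: [472.1, 49.9, 92.0]
orientation: [180.0, -0.1, -1.7]
force: [9.1, -2.0, -5.4]
width: 23.8
t 19.45 pos [472.1  49.9  92. ] rpy [ 1.80e+02 -6.00e-02 -1.67e+00] F [ 9.07 -1.97 -5.4 ] w 23.8
shift [0.123  0.0003 0.0011] spin [ 0.   -0.06 -0.02]
```

```bash
python3 -m creep '[{"jaw":0.05,"x":-0.0002,"y":0,"z":0,"spin":0},{"jaw":0.05,"x":-0.0004,"y":0,"z":0,"spin":0},{"jaw":0.05,"x":-0.0006,"y":0,"z":0,"spin":0},{"jaw":0.05,"x":-0.0008,"y":0,"z":0,"spin":0},{"jaw":0.05,"x":-0.001,"y":0,"z":0,"spin":0},{"jaw":0.05,"x":-0.0012,"y":0,"z":0,"spin":0},{"jaw":0.05,"x":-0.0012,"y":0,"z":0,"spin":0},{"jaw":0.05,"x":-0.0012,"y":0,"z":0,"spin":0},{"jaw":0.05,"x":-0.0012,"y":0,"z":0,"spin":0},{"jaw":0.05,"x":-0.0012,"y":0,"z":0,"spin":0}]' 60
python3 d.py 595 46 91 -1.65
```

```text
clock: 20.45
tool_pos: [471.3, 50.0, 92.0]
orientation: [-180.0, -0.1, -1.7]
force: [11.5, -0.4, -7.5]
width: 23.8
t 20.45 pos [471.3  50.   92. ] rpy [-1.80e+02 -1.00e-01 -1.67e+00] F [11.53 -0.43 -7.5 ] w 23.8
shift [0.1237 0.0004 0.0012] spin [-0.   -0.1  -0.02]
```

```bash
python3 -m creep '[{"jaw":0.05,"x":0,"y":0,"z":0.0002,"spin":0},{"jaw":0.05,"x":0,"y":0,"z":0.0004,"spin":0},{"jaw":0.05,"x":-0.0001,"y":0,"z":0.0006,"spin":0},{"jaw":0.05,"x":-0.0002,"y":0,"z":0.0007,"spin":0},{"jaw":0.05,"x":-0.0003,"y":0,"z":0.0007,"spin":0},{"jaw":0.05,"x":-0.0004,"y":0,"z":0.0007,"spin":0},{"jaw":0.05,"x":-0.0004,"y":0,"z":0.0007,"spin":0},{"jaw":0.05,"x":-0.0004,"y":0,"z":0.0007,"spin":0},{"jaw":0.05,"x":-0.0004,"y":0,"z":0.0007,"spin":0},{"jaw":0.05,"x":-0.0004,"y":0,"z":0.0007,"spin":0}]' 60
python3 d.py 595 46 91 -1.65
```

```text
clock: 21.45
tool_pos: [471.3, 50.0, 91.6]
orientation: [180.0, -0.2, -1.7]
force: [10.8, -0.2, -2.9]
width: 23.8
t 21.45 pos [471.3  50.   91.6] rpy [ 1.80e+02 -1.60e-01 -1.67e+00] F [10.82 -0.23 -2.87] w 23.8
shift [0.1237 0.0003 0.0009] spin [ 0.   -0.16 -0.02]
```

```bash
python3 -m creep '[{"jaw":0.05,"x":-0.0002,"y":0,"z":0,"spin":0},{"jaw":0.05,"x":-0.0004,"y":0,"z":0.0001,"spin":0},{"jaw":0.05,"x":-0.0006,"y":0,"z":0.0001,"spin":0},{"jaw":0.05,"x":-0.0008,"y":0,"z":0.0002,"spin":0},{"jaw":0.05,"x":-0.001,"y":0,"z":0.0002,"spin":0},{"jaw":0.05,"x":-0.001,"y":0,"z":0.0002,"spin":0},{"jaw":0.05,"x":-0.001,"y":0,"z":0.0002,"spin":0},{"jaw":0.05,"x":-0.001,"y":0,"z":0.0002,"spin":0},{"jaw":0.05,"x":-0.001,"y":0,"z":0.0002,"spin":0},{"jaw":0.05,"x":-0.001,"y":0,"z":0.0002,"spin":0}]' 60
python3 d.py 595 46 91 -1.65
```

```text
clock: 22.45
tool_pos: [471.0, 50.0, 91.4]
orientation: [-180.0, -0.2, -1.7]
force: [14.2, -0.1, -4.1]
width: 23.3
t 22.45 pos [471.   50.   91.4] rpy [-180.     -0.23   -1.67] F [14.23 -0.1  -4.08] w 23.3
shift [0.124  0.0003 0.001 ] spin [-0.   -0.23 -0.02]
```

```bash
python3 -m creep '[{"jaw":0.05,"x":-0.0001,"y":0,"z":0,"spin":0},{"jaw":0.05,"x":-0.0002,"y":0,"z":0,"spin":0},{"jaw":0.05,"x":-0.0002,"y":0,"z":0,"spin":0},{"jaw":0.05,"x":-0.0002,"y":0,"z":0,"spin":0},{"jaw":0.05,"x":-0.0002,"y":0,"z":0,"spin":0},{"jaw":0.05,"x":-0.0002,"y":0,"z":0,"spin":0},{"jaw":0.05,"x":-0.0002,"y":0,"z":0,"spin":0},{"jaw":0.05,"x":-0.0002,"y":0,"z":0,"spin":0},{"jaw":0.05,"x":-0.0002,"y":0,"z":0,"spin":0},{"jaw":0.05,"x":-0.0002,"y":0,"z":0,"spin":0}]' 60
python3 d.py 595 46 91 -1.65
python3 - <<'E'
from h import *
from bench import r
F=[]
for i in range(8): snap("top",5); F.append(np.array(r.observe()["force"]))
print(np.mean(F,0),np.std(F,0),r.observe()["clock"])
E
```

```text
clock: 23.45
tool_pos: [470.9, 50.0, 91.5]
orientation: [-180.0, -0.2, -1.7]
force: [14.6, -0.0, -5.0]
width: 23.8
t 23.45 pos [470.9  50.   91.5] rpy [-180.     -0.24   -1.67] F [ 1.465e+01 -1.000e-02 -5.040e+00] w 23.8
shift [0.1242 0.0003 0.001 ] spin [-0.   -0.24 -0.02]
[14.39579277 -0.27802929 -5.23903392] [0.45396847 0.22181045 0.4307918 ] 23.85
```

The bar has carried about 9–10 N (pull 14.4, drag about 5) for 1.4 s. Unhooking: back off +9 mm, then up.

```bash
python3 -m creep '[{"jaw":0.05,"x":0.0005,"y":0,"z":0,"spin":0},{"jaw":0.05,"x":0.001,"y":0,"z":0,"spin":0},{"jaw":0.05,"x":0.0015,"y":0,"z":0,"spin":0},{"jaw":0.05,"x":0.002,"y":0,"z":0,"spin":0},{"jaw":0.05,"x":0.003,"y":0,"z":0,"spin":0},{"jaw":0.05,"x":0.005,"y":0,"z":0,"spin":0},{"jaw":0.05,"x":0.008,"y":0,"z":0,"spin":0},{"jaw":0.05,"x":0.011,"y":0,"z":0,"spin":0},{"jaw":0.05,"x":0.013,"y":0,"z":0,"spin":0},{"jaw":0.05,"x":0.013,"y":0,"z":0,"spin":0}]' 60
python3 d.py 472 52 140 -1.65
```

```text
clock: 24.85
tool_pos: [481.8, 49.7, 90.9]
orientation: [-180.0, 0.0, -1.7]
force: [0.1, -0.7, -1.9]
width: 23.6
t 24.85 pos [481.8  49.7  90.9] rpy [-1.80e+02  1.00e-02 -1.67e+00] F [ 0.1  -0.69 -1.93] w 23.6
shift [-0.0099 -0.002  -0.0491] spin [-0.    0.01 -0.02]
```

```bash
python3 -m creep '[{"jaw":0.05,"x":0,"y":0,"z":-0.004,"spin":0},{"jaw":0.05,"x":0,"y":0,"z":-0.01,"spin":0},{"jaw":0.05,"x":0,"y":0,"z":-0.018,"spin":0},{"jaw":0.05,"x":0,"y":0,"z":-0.028,"spin":0},{"jaw":0.05,"x":0,"y":0,"z":-0.038,"spin":0},{"jaw":0.05,"x":0,"y":0,"z":-0.048,"spin":0},{"jaw":0.05,"x":0,"y":0,"z":-0.056,"spin":0},{"jaw":0.05,"x":0,"y":0,"z":-0.06,"spin":0},{"jaw":0.05,"x":-0.01,"y":0,"z":-0.06,"spin":0},{"jaw":0.05,"x":-0.02,"y":0,"z":-0.06,"spin":0}]' 60
python3 d.py 418 303 150 -18.5
python3 - <<'E'
from h import *
a=snap("top",6);b=snap("scene",6)
im=np.hstack([cv2.resize(a["image"][120:240,230:350,::-1],(400,400),interpolation=cv2.INTER_CUBIC),cv2.resize(b["image"][180:280,180:280,::-1],(400,400),interpolation=cv2.INTER_CUBIC)])
cv2.imwrite("pics/g6.png",im)
E
```

```text
clock: 25.85
tool_pos: [460.5, 50.3, 150.7]
orientation: [-180.0, 0.0, -1.7]
force: [-0.4, 0.1, -2.7]
width: 23.8
t 25.85 pos [460.5  50.3 150.7] rpy [-1.80e+02  4.00e-02 -1.68e+00] F [-0.42  0.11 -2.65] w 23.8
shift [-0.0499 -0.2513  0.0008] spin [ 0.    0.04 16.82]
```

View pics/g6.png

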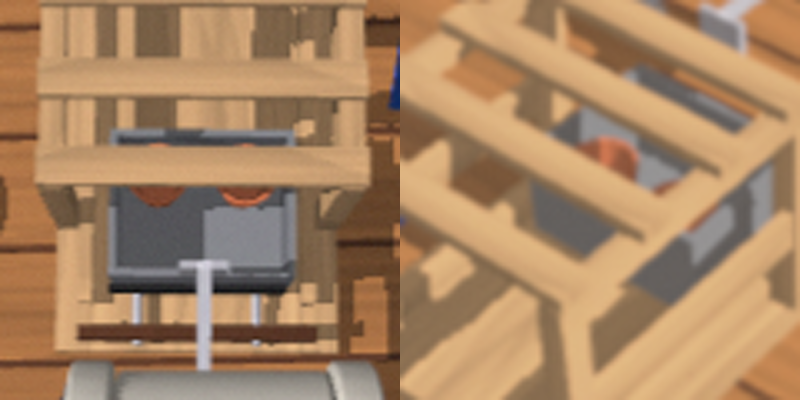

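The tote is level and sits against the bar (dark bar line at (210,285), touching the front face), and the claw is free above. Carrying the hook back to its bench spot.

```bash
python3 -m creep '[{"jaw":0.05,"x":-0.02,"y":-0.03,"z":0,"spin":0},{"jaw":0.05,"x":-0.035,"y":-0.065,"z":0,"spin":3},{"jaw":0.05,"x":-0.045,"y":-0.105,"z":0,"spin":6},{"jaw":0.05,"x":-0.05,"y":-0.145,"z":0,"spin":9},{"jaw":0.05,"x":-0.05,"y":-0.18,"z":0,"spin":12},{"jaw":0.05,"x":-0.05,"y":-0.215,"z":0,"spin":14},{"jaw":0.05,"x":-0.05,"y":-0.24,"z":0,"spin":16},{"jaw":0.05,"x":-0.05,"y":-0.251,"z":0,"spin":16.8},{"jaw":0.05,"x":-0.05,"y":-0.251,"z":0.02,"spin":16.8},{"jaw":0.05,"x":-0.05,"y":-0.251,"z":0.045,"spin":16.8}]' 60
python3 d.py 418.3 303.1 26 -18.5
```

```text
clock: 26.95
tool_pos: [419.3, 303.4, 105.9]
orientation: [-179.9, -0.1, -18.4]
force: [-0.6, 0.0, -3.0]
width: 23.7
t 26.95 pos [419.3 303.4 105.9] rpy [-1.7992e+02 -7.0000e-02 -1.8420e+01] F [-0.56  0.02 -3.04] w 23.7
shift [-0.001   0.0007  0.0799] spin [-0.08 -0.07  0.08]
```

```bash
python3 -m creep '[{"jaw":0.05,"x":0,"y":0,"z":0.02,"spin":0},{"jaw":0.05,"x":0,"y":0,"z":0.04,"spin":0},{"jaw":0.05,"x":0,"y":0,"z":0.055,"spin":0},{"jaw":0.05,"x":0,"y":0,"z":0.067,"spin":0},{"jaw":0.05,"x":0,"y":0,"z":0.073,"spin":0},{"jaw":0.05,"x":0,"y":0,"z":0.076,"spin":0},{"jaw":0.05,"x":0,"y":0,"z":0.078,"spin":0},{"jaw":0.05,"x":0,"y":0,"z":0.08,"spin":0},{"jaw":0.05,"x":0,"y":0,"z":0.081,"spin":0},{"jaw":0.05,"x":0,"y":0,"z":0.081,"spin":0}]' 60
python3 d.py 418.3 303.1 23 -18.5
```

```text
clock: 27.95
tool_pos: [419.1, 302.7, 25.2]
orientation: [-180.0, -0.0, -18.5]
force: [-0.1, 0.8, -2.4]
width: 23.5
t 27.95 pos [419.1 302.7  25.2] rpy [-1.7999e+02 -1.0000e-02 -1.8480e+01] F [-0.09  0.78 -2.39] w 23.5
shift [-0.0009 -0.0002  0.0022] spin [-0.01 -0.01  0.02]
```

```bash
python3 -m creep '[{"jaw":0.05,"x":0,"y":0,"z":0.0004,"spin":0},{"jaw":0.05,"x":0,"y":0,"z":0.0008,"spin":0},{"jaw":0.05,"x":0,"y":0,"z":0.0012,"spin":0},{"jaw":0.05,"x":0,"y":0,"z":0.0016,"spin":0},{"jaw":0.05,"x":0,"y":0,"z":0.002,"spin":0},{"jaw":0.05,"x":0,"y":0,"z":0.002,"spin":0},{"jaw":0.05,"x":0,"y":0,"z":0.002,"spin":0},{"jaw":0.05,"x":0,"y":0,"z":0.002,"spin":0},{"jaw":0.05,"x":0,"y":0,"z":0.002,"spin":0},{"jaw":0.05,"x":0,"y":0,"z":0.002,"spin":0}]' 60
python3 d.py 418.3 303.1 23 -18.5
```

```text
clock: 28.95
tool_pos: [419.0, 302.6, 23.0]
orientation: [-180.0, 0.0, -18.5]
force: [0.1, -0.4, -0.5]
width: 23.9
t 28.95 pos [419.  302.6  23. ] rpy [-180.      0.    -18.48] F [ 0.14 -0.38 -0.51] w 23.9
shift [-0.0008 -0.0002  0.    ] spin [-0.    0.    0.02]
```

```bash
python3 -m creep '[{"jaw":0.3,"x":0,"y":0,"z":0,"spin":0},{"jaw":0.4,"x":0,"y":0,"z":0,"spin":0},{"jaw":0.6,"x":0,"y":0,"z":0,"spin":0},{"jaw":0.8,"x":0,"y":0,"z":0,"spin":0},{"jaw":0.8,"x":0,"y":0,"z":0,"spin":0},{"jaw":0.8,"x":0,"y":0,"z":0,"spin":0},{"jaw":0.8,"x":0,"y":0,"z":0,"spin":0},{"jaw":0.8,"x":0,"y":0,"z":-0.01,"spin":0},{"jaw":0.8,"x":0,"y":0,"z":-0.03,"spin":0},{"jaw":0.8,"x":0,"y":0,"z":-0.05,"spin":0}]' 20
python3 -m creep '[{"jaw":0.8,"x":0,"y":0,"z":-0.04,"spin":0},{"jaw":0.8,"x":0,"y":0,"z":-0.08,"spin":0},{"jaw":0.8,"x":0,"y":0,"z":-0.12,"spin":0},{"jaw":0.8,"x":0,"y":0,"z":-0.16,"spin":0},{"jaw":0.8,"x":0,"y":0.04,"z":-0.18,"spin":0},{"jaw":0.8,"x":-0.04,"y":0.09,"z":-0.18,"spin":0},{"jaw":0.8,"x":-0.07,"y":0.13,"z":-0.18,"spin":0},{"jaw":0.8,"x":-0.07,"y":0.18,"z":-0.18,"spin":0},{"jaw":0.8,"x":-0.07,"y":0.22,"z":-0.18,"spin":0},{"jaw":0.8,"x":-0.07,"y":0.22,"z":-0.18,"spin":0}]'
python3 -m creep '[{"jaw":0.8,"x":0,"y":0.04,"z":0,"spin":0},{"jaw":0.8,"x":0,"y":0.08,"z":0,"spin":0},{"jaw":0.8,"x":0,"y":0.12,"z":0,"spin":0},{"jaw":0.8,"x":0,"y":0.16,"z":0,"spin":0},{"jaw":0.8,"x":0,"y":0.2,"z":0,"spin":0},{"jaw":0.8,"x":0,"y":0.24,"z":0,"spin":0},{"jaw":0.8,"x":0,"y":0.26,"z":0,"spin":0},{"jaw":0.8,"x":0,"y":0.26,"z":0,"spin":0},{"jaw":0.8,"x":0,"y":0.26,"z":0,"spin":0},{"jaw":0.8,"x":0,"y":0.26,"z":0,"spin":0}]'
python3 - <<'E'
from h import *
a=snap("top",7);b=snap("scene",7)
im=np.hstack([cv2.resize(a["image"][110:310,150:350,::-1],(400,400),interpolation=cv2.INTER_CUBIC),cv2.resize(b["image"][150:310,230:390,::-1],(400,400),interpolation=cv2.INTER_CUBIC)])
cv2.imwrite("pics/g7.png",im)
E
```

```text
clock: 29.95
tool_pos: [418.8, 302.5, 74.0]
orientation: [180.0, 0.0, -18.5]
force: [0.0, -0.3, 0.1]
width: 73.2
clock: 30.95
tool_pos: [280.0, 112.5, 253.3]
orientation: [179.9, 0.0, -18.7]
force: [0.1, -0.2, 0.9]
width: 72.6
clock: 31.95
tool_pos: [200.5, -130.5, 253.3]
orientation: [-180.0, -0.0, -18.6]
force: [-0.3, -0.4, -1.2]
width: 72.8
```

View pics/g7.png

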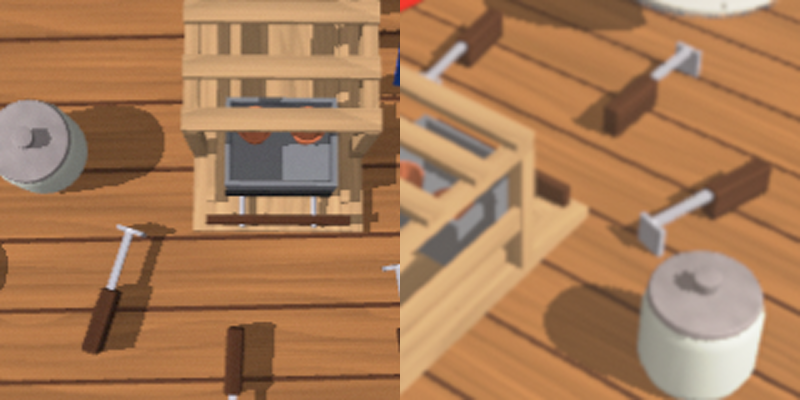

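The final picture shows the tote level against the bar (front face at (280,190)) and the hook standing upright on the bench at (110,300), clear of the shelf and crock. The gripper is away.

```bash
python3 - <<'E'
from h import *
a,b=load("top",6)["image"].astype(int),load("top",7)["image"].astype(int)
print("tote region diff",np.abs(a-b)[165:206,262:285].mean())
from bench import r
print(np.abs(r.observe()["qvel"]).max()); print(r.job_done(), r.observe()["clock"])
E
```

```text
tote region diff 3.6288441145281016
0.8085392926823336
the job is handed in; nothing more can be done
the job is handed in; nothing more can be done
```

I handed the job in at about 32 s of robot time; it reports no verdict, so success is judged only from my own checks.

**Drag and press:** I gripped the hook farthest to the robot's left and hooked its claw over the grey tote's front lip. I dragged the tote at about 5 N until the pull rose at the stop bar. The pull then held at about 14.4 N for roughly 1.4 s, so the bar carried about 9–10 N. After that I backed the claw off, lifted it clear, set the hook down at its original spot on the left of the shelf, and withdrew.

**Last checks:**
- **Final picture:** the tote is level against the bar, the hook is upright and clear of the shelf, and the crock has not visibly moved. The pot, scoop and strainer were not checked at the end.
- **Bar load at rest:** not measured directly. I infer contact from the slow release and from the picture.
- **Vertical load on the hook:** it rose to about 7.5 N in the first press; I lowered the hook slightly and it eased.
- **Tote region before and after setting the hook down:** the mean difference was 3.6 grey levels, which I took to be changed shadows and did not look into.
- **Joint speeds at hand-in:** the highest reading was 0.8 deg/s. I took it as noise, though it is above the roughly 0.1 deg/s read at the start.

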